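# Fill the gaps in the gift box display

## Robot

A 6-joint arm with a two-finger parallel gripper is mounted at the origin on the work surface. World frame = base frame: x ahead of the robot, y to its left, z up, the work surface at z = 0. Lengths are in mm, angles in rad, forces in N, time in s.
With the tool pointing down it reaches from about 350 to 975 mm from the base axis. Payload 7.1 kg.
Tool frame: the origin (TCP) lies between the finger pads; the fingertips stand 8 mm ahead of it and the grasp point (between the pads) lies 11 mm behind it; x points along the fingers, y is the direction in which the jaws open and shut, and the axes are right-handed (so a half turn about x gives the same grasp; the last joint's range is limited). The gripper opens to 88 mm and grips with 3 to 60 N. Pads are 20 mm wide; open, the fingers measure 115 mm over their backs; the gripper's body (75 mm by 178 mm) begins 61 mm behind the grasp point.
Start: joints at [1.098, 0.423, 1.63, -0, 1.089, -0.019], TCP at [273.957, 561.74, 196.675] pointing down, gripper open.
Joint ranges: [-3, 3], [-0.9, 2.11], [0.09, 2.58], [-1.31, 4.45], [0.11, 2.69], [-2.54, 2.54]. Speed limits (rad/s): [2.39, 2.39, 3.01, 3.14, 3.14, 3.14].

## Interface

Orientations are given as a rotation vector (axis times angle).
In Python, from workcell import ctrl gives the robot as it stands.
- The arm moves only by the tool apply_moves, never from a script. Its argument "increments" is a list of rows, each an object with "gripper": the opening in per cent of the stroke, from 0 (shut) to 100 (fully open); "delta_pos": the shift along the tool's x, y, z in cm, a list of three; "dr": the turn, a rotation vector about the tool's x, y, z in rad, a list of three. In form: [{"gripper": gripper, "delta_pos": [dx, dy, dz], "dr": [ax, ay, az]}, ...]. A call has exactly 5 rows; each row shifts and turns the commanded pose from where the row before left it, along the tool's axes as they then stand; what a row does not reach is not made up. A row lasts 1/12 s, in which the tool goes at most 41.7 mm and 7.16 degrees, less where a joint would pass 70% of its speed; a pose out of reach is approached as far as the arm can. A call with a gripper value outside its range is refused whole. The fingers move at their own pace and stop on an object; the grip force is fixed at half the most. Time passes only in rows, so rows that do not move let the fingers close, or fill a call up. It gives the time, the measured TCP pose, the force and the opening at its end, in the units of the state.
- ctrl.get_obs(): the state, without advancing time (a new reading comes with each control period).
- ctrl.get_image(name): name is "scene" or "top" or "wrist"; returns a dict with "img" (420x560x3 uint8, red, green, blue), "range_z" (420x560 float32, mm along the optical axis (not along the pixel's ray), 0 where there is no reading), "mtx" (3x3 intrinsics, pixels), "rvec" (rotation vector, rad) and "tvec" (3), from world to camera coordinates, as OpenCV has them. Camera axes: x right, y down, z forward; pixel columns grow to the right and rows downward; lengths in mm; the calibration is good to about 2 mm. A picture is of the moment at which its call begins.
- ctrl.close_job(): hands the job in, once; it reports no verdict.
The state is a dict: "t": time; "qpos": joint angles; "qvel": joint speeds; "joint_torque": joint torques, N m; "ee_pos": TCP position; "orientation": TCP orientation; "ft_force": force on the tool from outside, world axes, zero at the start; "moment": the same for the moment, N m; "width": finger opening in mm.
Only numpy, scipy, OpenCV 4.12 (cv2) and the standard library are available. Lean on these libraries where they do the work, as an engineer would, in place of code of your own. Each camera call takes 0.05 s, during which the arm holds its last target. There are 200 camera calls.

## Task

Two pockets of the wooden display board on the shop counter have lost their gift boxes, and two spare boxes stand on the bare strip in front of the row. Slide each spare along and across the board, without lifting it, into a pocket that is empty until it drops in and sits flat and square on the bottom, so that every pocket holds one box. Leave the boxes already in their pockets, and everything else on the counter, where they are.

Things in the scene. Friction and masses are not known exactly. Their poses are not given: they have to be found in the camera images.
- board: dark wooden display board, 260 (x) x 640 (y) x 22 mm, fixed on the counter. Origin: centre of its underside, z up, top at z = 22 mm. Five square pockets in a row along y on its far half (centres at x = +68 mm, y = -212, -106, 0, 106, 212 mm). Its near half, x = -130 to +20 mm, is a bare flat strip on which boxes slide. Its x axis points from strip to pockets
- pocket_1 (a point): centre of the floor of pocket 1 of 5 (counted along the board's +y). A pocket is 96 x 96 mm, square to the board, 10 mm deep, with dark green felt on its floor, 10 mm of wood between neighbours and its rim chamfered 2 mm. Empty, or holding a box (4 mm of play each side, 36 mm stand out above the board)
- pocket_2 (a point): centre of the floor of pocket 2 of 5 (counted along the board's +y). A pocket is 96 x 96 mm, square to the board, 10 mm deep, with dark green felt on its floor, 10 mm of wood between neighbours and its rim chamfered 2 mm. Empty, or holding a box (4 mm of play each side, 36 mm stand out above the board)
- pocket_3 (a point): centre of the floor of pocket 3 of 5 (counted along the board's +y). A pocket is 96 x 96 mm, square to the board, 10 mm deep, with dark green felt on its floor, 10 mm of wood between neighbours and its rim chamfered 2 mm. Empty, or holding a box (4 mm of play each side, 36 mm stand out above the board)
- pocket_4 (a point): centre of the floor of pocket 4 of 5 (counted along the board's +y). A pocket is 96 x 96 mm, square to the board, 10 mm deep, with dark green felt on its floor, 10 mm of wood between neighbours and its rim chamfered 2 mm. Empty, or holding a box (4 mm of play each side, 36 mm stand out above the board)
- pocket_5 (a point): centre of the floor of pocket 5 of 5 (counted along the board's +y). A pocket is 96 x 96 mm, square to the board, 10 mm deep, with dark green felt on its floor, 10 mm of wood between neighbours and its rim chamfered 2 mm. Empty, or holding a box (4 mm of play each side, 36 mm stand out above the board)
- box_a: one of five identical kraft gift boxes with flat lids, 88 x 88 x 46 mm, 0.2 to 0.4 kg, with a 36 mm cream paper band across the lid and a small green seal; too wide to be grasped across. Some stand in pockets of the board, spares stand on its bare front strip. Origin: centre of the underside; z up; x and y square to the sides
- box_b: one of five identical kraft gift boxes with flat lids, 88 x 88 x 46 mm, 0.2 to 0.4 kg, with a 36 mm cream paper band across the lid and a small green seal; too wide to be grasped across. Some stand in pockets of the board, spares stand on its bare front strip. Origin: centre of the underside; z up; x and y square to the sides
- box_c: one of five identical kraft gift boxes with flat lids, 88 x 88 x 46 mm, 0.2 to 0.4 kg, with a 36 mm cream paper band across the lid and a small green seal; too wide to be grasped across. Some stand in pockets of the board, spares stand on its bare front strip. Origin: centre of the underside; z up; x and y square to the sides
- box_d: one of five identical kraft gift boxes with flat lids, 88 x 88 x 46 mm, 0.2 to 0.4 kg, with a 36 mm cream paper band across the lid and a small green seal; too wide to be grasped across. Some stand in pockets of the board, spares stand on its bare front strip. Origin: centre of the underside; z up; x and y square to the sides
- box_e: one of five identical kraft gift boxes with flat lids, 88 x 88 x 46 mm, 0.2 to 0.4 kg, with a 36 mm cream paper band across the lid and a small green seal; too wide to be grasped across. Some stand in pockets of the board, spares stand on its bare front strip. Origin: centre of the underside; z up; x and y square to the sides
- tester: amber tester candle jar with wooden lid, 52 mm wide, 62 mm tall, standing on the board beyond pocket 5; bystander. Origin: centre of the underside
- bell: small brass counter bell with wooden knob, 54 mm wide, 60 mm tall, standing on the board beyond pocket 1; bystander. Origin: centre of the underside
- diffuser: amber bottle, 60 mm wide, 105 mm tall, on the counter; bystander. Origin: centre of the underside
- mug: blue mug, 80 mm wide, 90 mm tall, on the counter; bystander. Origin: centre of the underside
- ribbon: spool of red ribbon lying flat, 72 mm wide, 32 mm tall, on the counter; bystander. Origin: centre of the underside
- tree: small green tree in a white pot, 80 mm wide, 187 mm tall, on the counter; bystander. Origin: centre of the underside
- stamp: wooden hand stamp, 45 x 30 mm, 63 mm tall, on the counter; bystander. Origin: centre of the underside
There are look-alikes about, which are no part of the job. Leave any turquoise look-alike of the box_c alone.

How it is judged (in metres and radians):
At the end, for the whole second after the job is handed in: Each of the five pockets holds a box whose underside's centre is within 8 mm of the centre of the pocket's floor; every box lies flat (within 0.05 rad) and at rest (distance between any of box_a, box_b, box_c, box_d, box_e and pocket_1 below 0.008 m and distance between any of box_a, box_b, box_c, box_d, box_e and pocket_2 below 0.008 m and distance between any of box_a, box_b, box_c, box_d, box_e and pocket_3 below 0.008 m and distance between any of box_a, box_b, box_c, box_d, box_e and pocket_4 below 0.008 m and distance between any of box_a, box_b, box_c, box_d, box_e and pocket_5 below 0.008 m and angle between each of box_a, box_b, box_c, box_d, box_e's own z axis and vertical below 0.05 rad and linear speed of each of box_a, box_b, box_c, box_d, box_e below 0.02 m/s); the robot touches nothing.
It fails at once if a box that already stood in its pocket is pushed out of place (more than 15 mm) (distance of any of box_a, box_c, box_e from where it was at the start of the episode above 0.015 m).
It fails at once if a spare box is lifted off the board (its underside's centre more than 20 mm above the board's top) (z of any of box_b, box_d in the frame of board above 0.042 m).
It fails at once if a box is tipped over (more than 35 degrees) (angle between any of box_a, box_b, box_c, box_d, box_e's own z axis and vertical above 0.61 rad).
It fails at once if a bystander is disturbed (moved more than 20 mm) (distance of any of tester, bell, diffuser, mug, ribbon, tree, stamp from where it was at the start of the episode above 0.02 m).
It also fails if it takes over 72 s, if anything falls off the work surface, if the arm or the gripper's body presses on something with over 40 N, if the wrist force passes 120 N, or if a joint passes its speed limit or range.

## Working session

There is one attempt and no reset: what is moved stays moved. The work goes in short steps, Python scripts to look and compute and a tool call to move; the robot and the scene stay as the last step left them, time stands still between calls to the robot, and variables do not carry over. Pictures are saved under pics/ and viewed, about 8 in all and at most 12, crops included, and the job is handed in when it is done.

Besides the shell and the picture viewer there is one more tool, called as name(argument=value, ...), one argument or row to a line, values as JSON. apply_moves: Moves the arm, as the interface text tells. Its arguments: {"type":"object","properties":{"increments":{"type":"array","items":{"type":"object","properties":{"gripper":{"type":"number"},"delta_pos":{"type":"array","items":{"type":"number"}},"dr":{"type":"array","items":{"type":"number"}}}}}},"required":["increments"]}

```bash
mkdir -p pics; cat > h.py <<'E'
import numpy as np, cv2
from workcell import ctrl
def shot(n,save=None):
    d=ctrl.get_image(n)
    if save: cv2.imwrite('pics/'+save,cv2.cvtColor(d['img'],cv2.COLOR_RGB2BGR))
    return d
def cam(d):
    R=cv2.Rodrigues(np.array(d['rvec'],float))[0]; return np.array(d['mtx'],float),R,np.array(d['tvec'],float).ravel()
def ray(d,uv,z):
    K,R,t=cam(d); uv=np.atleast_2d(uv).astype(float)
    r=(np.c_[uv,np.ones(len(uv))]@np.linalg.inv(K).T)@R; c=-R.T@t
    return c+r*((z-c[2])/r[:,2])[:,None]
def cloud(d):
    K,R,t=cam(d); z=d['range_z']; v,u=np.mgrid[:z.shape[0],:z.shape[1]]
    p=np.stack([(u-K[0,2])*z/K[0,0],(v-K[1,2])*z/K[1,1],z],-1); return (p-t)@R
E
python3 - <<'E'
from h import *
o=ctrl.get_obs(); print({k:np.round(v,3) for k,v in o.items()})
for n in('scene','top'):
    d=shot(n,n+'0.png'); K,R,t=cam(d); print(n,-R.T@t,K[0,0]); np.savez('/tmp/'+n,**d)
E
```

```text
{'t': np.float64(0.0), 'qpos': array([ 1.098,  0.424,  1.631, -0.   ,  1.089, -0.019]), 'qvel': array([ 0.002,  0.   , -0.001, -0.002, -0.001,  0.   ]), 'joint_torque': array([-3.0000e-03, -5.4463e+01, -2.7367e+01,  6.4000e-02,  2.3000e-02,
       -0.0000e+00]), 'ee_pos': array([273.704, 561.227, 195.92 ]), 'orientation': array([ 0.355,  1.542, -0.357]), 'ft_force': array([ 0.356, -0.559, -0.474]), 'moment': array([ 0.002,  0.013, -0.027]), 'width': np.float64(87.882)}
scene [1190.97196106   70.09383941 1121.5998191 ] 474.6558478520816
top [ 240.13703388   10.17508403 1402.53469035] 537.3545044999706
```

View pics/top0.png

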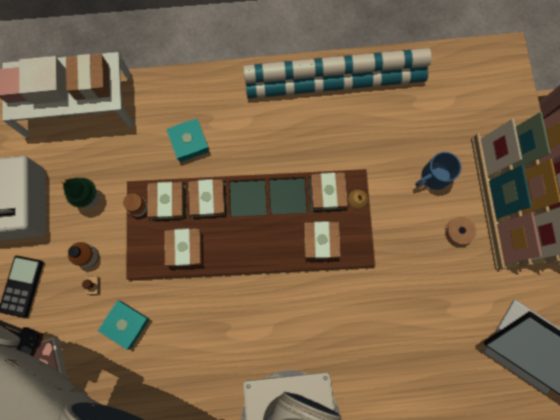

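View pics/scene0.png

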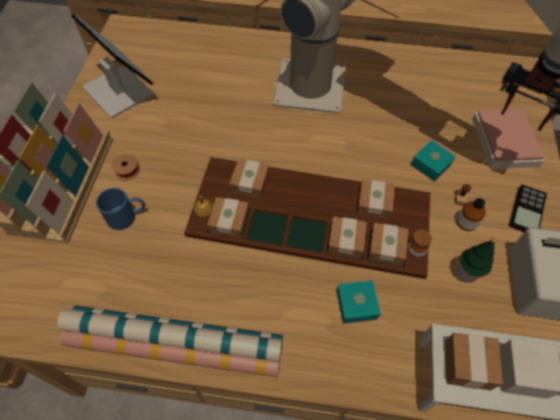

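The top view shows the empty pockets at (248,198) and (288,196), which by y-order are pockets 3 and 2. The spares are at (182,248) and (322,240) on the near strip. The turquoise look-alikes at (188,140) and (123,325) are off the board, so I'll leave them alone.

```bash
python3 - <<'E'
from h import *
o=ctrl.get_obs(); print(np.round(cv2.Rodrigues(np.array(o['orientation'],float))[0],3))
for n in('top','scene'):
    d=dict(np.load(f'/tmp/{n}.npz')); P=cloud(d); hsv=cv2.cvtColor(d['img'],cv2.COLOR_RGB2HSV)
    X,Y,Z=P[...,0],P[...,1],P[...,2]; ok=d['range_z']>0
    roi=ok&(X>300)&(X<700)&(Y>-350)&(Y<400)
    print(n)
    H=hsv[...,0]
    # lids
    m=((Z>50)&(Z<76)&roi).astype(np.uint8)*255
    m=cv2.morphologyEx(m,cv2.MORPH_OPEN,np.ones((3,3)))
    for c in cv2.findContours(m,cv2.RETR_EXTERNAL,cv2.CHAIN_APPROX_NONE)[0]:
        if cv2.contourArea(c)<300: continue
        q=np.zeros_like(m);cv2.drawContours(q,[c],-1,255,-1); z=np.median(Z[(q>0)&(m>0)])
        w=ray(d,c[:,0,:],z)[:,:2].astype(np.float32); (cx,cy),s,a=cv2.minAreaRect(w)
        print(' lid px',c[:,0].mean(0).round(),'z %.1f'%z,'c',round(cx,1),round(cy,1),'s',np.round(s,1),'a',round(a,2))
    # board: raised region z~22
    m=((Z>8)&(Z<100)&roi&(d['img'].max(-1)<250)).astype(np.uint8)*255
    c=max(cv2.findContours(m,cv2.RETR_EXTERNAL,cv2.CHAIN_APPROX_NONE)[0],key=cv2.contourArea)
    # pocket felt: green dark
    m=((H>40)&(H<95)&(hsv[...,1]>60)&(hsv[...,2]<90)&roi&(Z<30)).astype(np.uint8)*255
    for c in cv2.findContours(m,cv2.RETR_EXTERNAL,cv2.CHAIN_APPROX_NONE)[0]:
        if cv2.contourArea(c)<300: continue
        q=np.zeros_like(m);cv2.drawContours(q,[c],-1,255,-1); z=np.median(Z[q>0])
        w=ray(d,c[:,0,:],12.)[:,:2].astype(np.float32); (cx,cy),s,a=cv2.minAreaRect(w)
        print(' felt px',c[:,0].mean(0).round(),'z %.1f'%z,'c',round(cx,1),round(cy,1),'s',np.round(s,1),'a',round(a,2))
    # board by dark brown colour
    m=((hsv[...,2]<105)&(H<20)&roi&(Z>10)&(Z<35)).astype(np.uint8)*255
    pts=np.argwhere(m>0)[:,::-1]; w=ray(d,pts,22.)[:,:2].astype(np.float32); (cx,cy),s,a=cv2.minAreaRect(w)
    print(' board z %.1f'%np.median(Z[m>0]),'c',round(cx,1),round(cy,1),'s',np.round(s,1),'a',round(a,2))
E
```

```text
[[-0.001  0.438  0.899]
 [-0.001  0.899 -0.438]
 [-1.    -0.001 -0.   ]]
top
 lid px [183. 247.] z 66.8 c 451.2 225.2 s [88.2 90.7] a 86.64
 lid px [322. 240.] z 66.9 c 434.3 -123.9 s [88.6 89.6] a 85.24
 lid px [165. 199.] z 57.2 c 581.0 263.9 s [87.9 90. ] a 86.27
 lid px [206. 197.] z 57.1 c 576.1 158.3 s [87.6 90.1] a 86.11
 lid px [328. 191.] z 57.0 c 562.6 -158.4 s [88.5 90.3] a 87.26
 board z 20.9 c 503.2 56.5 s [636.3 260. ] a 87.18
scene
 lid px [390. 241.] z 57.6 c 583.8 266.7 s [88.4 91.9] a 86.93
 lid px [348. 234.] z 57.4 c 580.0 160.7 s [87.9 93.9] a 88.06
 lid px [228. 214.] z 57.4 c 566.2 -155.7 s [89.1 93.2] a 87.33
 lid px [376. 195.] z 67.1 c 458.6 227.8 s [ 88.8 100.7] a 87.41
 lid px [249. 176.] z 66.7 c 441.3 -120.8 s [ 91.1 100.5] a 84.97
 felt px [307. 235.] z 12.0 c 570.8 54.7 s [90.7 87.6] a 87.15
 felt px [267. 228.] z 12.0 c 565.7 -51.6 s [90.6 87.8] a 87.31
 board z 21.1 c 509.8 57.4 s [637.4 266.5] a 87.18
```

Boxes and pockets agree between the two views: lids at z≈67 for the spares and ≈57 for the seated boxes, felt at z≈12. The board's yaw is about -0.047 rad. The left spare is for pocket 3 and the right spare for pocket 2. I'll move first to the +y side of the left spare, with the jaws along the board's x and half open.

apply_moves(
  increments=[
    {"gripper": 57, "delta_pos": [0, -1.49, 2.77], "dr": [0, 0, 0]},
    {"gripper": 57, "delta_pos": [0, -1.49, 2.77], "dr": [0, 0, 0]},
    {"gripper": 57, "delta_pos": [0, -1.49, 2.77], "dr": [0, 0, 0]},
    {"gripper": 57, "delta_pos": [0, -1.49, 2.77], "dr": [0, 0, 0]},
    {"gripper": 57, "delta_pos": [0, -1.49, 2.77], "dr": [0, 0, 0]},
  ],
)

```text
t: 0.52
ee_pos: [366.1, 432.6, 196.3]
orientation: [0.355, 1.542, -0.356]
ft_force: [0.2, 0.3, -0.3]
width: 57.9
```

apply_moves(
  increments=[
    {"gripper": 57, "delta_pos": [0, -1.49, 2.77], "dr": [0, 0, 0]},
    {"gripper": 57, "delta_pos": [0, -1.49, 2.77], "dr": [0, 0, 0]},
    {"gripper": 57, "delta_pos": [0, -1.49, 2.77], "dr": [0, 0, 0]},
    {"gripper": 57, "delta_pos": [0, -1.49, 2.77], "dr": [0, 0, 0]},
    {"gripper": 57, "delta_pos": [0, -1.49, 2.77], "dr": [0, 0, 0]},
  ],
)

```text
t: 0.93
ee_pos: [458.1, 304.9, 196.4]
orientation: [0.356, 1.542, -0.356]
ft_force: [-0.1, 0.8, -0.4]
width: 50.1
```

apply_moves(
  increments=[
    {"gripper": 57, "delta_pos": [0.6, 0, 0], "dr": [0.1164, 0, 0]},
    {"gripper": 57, "delta_pos": [0.6, 0, 0], "dr": [0.1164, 0, 0]},
    {"gripper": 57, "delta_pos": [0.6, 0, 0], "dr": [0.1164, 0, 0]},
    {"gripper": 57, "delta_pos": [0.6, 0, 0], "dr": [0.1164, 0, 0]},
    {"gripper": 57, "delta_pos": [0.6, 0, 0], "dr": [0.1164, 0, 0]},
  ],
)

```text
t: 1.35
ee_pos: [457.5, 306.0, 166.1]
orientation: [0.811, 1.414, -0.812]
ft_force: [-0.2, 0.8, -0.2]
width: 50.0
```

apply_moves(
  increments=[
    {"gripper": 57, "delta_pos": [0.6, 0, 0], "dr": [0.1164, 0, 0]},
    {"gripper": 57, "delta_pos": [0.6, 0, 0], "dr": [0.1164, 0, 0]},
    {"gripper": 57, "delta_pos": [0.6, 0, 0], "dr": [0.1164, 0, 0]},
    {"gripper": 57, "delta_pos": [0.6, 0, 0], "dr": [0.1164, 0, 0]},
    {"gripper": 57, "delta_pos": [0.6, 0, 0], "dr": [0.1164, 0, 0]},
  ],
)

```text
t: 1.77
ee_pos: [457.3, 306.2, 136.1]
orientation: [1.247, 1.184, -1.249]
ft_force: [-0.2, -0.1, 0.3]
width: 50.4
```

```bash
python3 - <<'E'
from h import *
o=ctrl.get_obs(); print(np.round(cv2.Rodrigues(np.array(o['orientation'],float))[0],3), o['ee_pos'])
a=shot('wrist')['img']; b=cv2.resize(shot('scene')['img'][120:300,260:500],(560,420),interpolation=cv2.INTER_CUBIC)
im=cv2.resize(np.hstack([a,b]),(800,300)); cv2.imwrite('pics/c1.png',im[...,::-1])
E
```

```text
[[-0.001  0.999 -0.053]
 [-0.    -0.053 -0.999]
 [-1.    -0.001  0.   ]] [457.32979343 306.19782601 136.05523421]
```

View pics/c1.png

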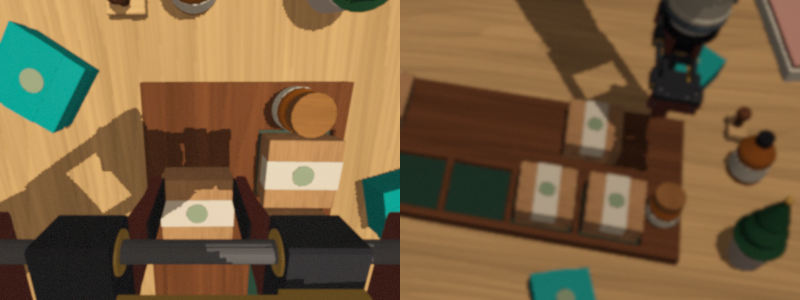

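The scene crop shows the gripper on the +y side of the left spare, at about (595,130) in the crop, with clear board under the fingers. I'll descend and push along -y.

apply_moves(
  increments=[
    {"gripper": 57, "delta_pos": [2.0, 0, 0], "dr": [-0.006, 0, 0]},
    {"gripper": 57, "delta_pos": [2.0, 0, 0], "dr": [0, 0, 0]},
    {"gripper": 57, "delta_pos": [2.0, 0, 0], "dr": [0, 0, 0]},
    {"gripper": 57, "delta_pos": [2.0, 0, 0], "dr": [0, 0, 0]},
    {"gripper": 57, "delta_pos": [1.8, 0, 0], "dr": [0, 0, 0]},
  ],
)

```text
t: 2.28
ee_pos: [457.5, 306.3, 37.9]
orientation: [1.236, 1.192, -1.236]
ft_force: [0.9, -1.1, -0.1]
width: 50.3
```

apply_moves(
  increments=[
    {"gripper": 57, "delta_pos": [0, 0, 0.8], "dr": [0, 0, 0]},
    {"gripper": 57, "delta_pos": [0, 0, 0.8], "dr": [0, 0, 0]},
    {"gripper": 57, "delta_pos": [0, 0, 0.8], "dr": [0, 0, 0]},
    {"gripper": 57, "delta_pos": [0, 0, 0.8], "dr": [0, 0, 0]},
    {"gripper": 57, "delta_pos": [0, 0, 0.8], "dr": [0, 0, 0]},
  ],
)

```text
t: 2.7
ee_pos: [456.8, 265.9, 39.9]
orientation: [1.241, 1.189, -1.237]
ft_force: [-0.5, 1.3, -0.6]
width: 49.7
```

apply_moves(
  increments=[
    {"gripper": 57, "delta_pos": [0, 0, 1.0], "dr": [0, 0, 0]},
    {"gripper": 57, "delta_pos": [0, 0, 1.0], "dr": [0, 0, 0]},
    {"gripper": 57, "delta_pos": [0, 0, 1.0], "dr": [0, 0, 0]},
    {"gripper": 57, "delta_pos": [0, 0, 1.0], "dr": [0, 0, 0]},
    {"gripper": 57, "delta_pos": [0, 0, 1.0], "dr": [0, 0, 0]},
  ],
)

```text
t: 3.12
ee_pos: [454.6, 215.9, 39.2]
orientation: [1.241, 1.189, -1.238]
ft_force: [-0.3, 4.4, 2.9]
width: 49.9
```

```bash
cat > lids.py <<'E'
from h import *
YAW=-0.047; ex=np.array([np.cos(YAW),np.sin(YAW)]); ey=np.array([-ex[1],ex[0]])
def lids(n):
    d=ctrl.get_image(n); P=cloud(d); Z=P[...,2]; hsv=cv2.cvtColor(d['img'],cv2.COLOR_RGB2HSV)
    roi=(d['range_z']>0)&(P[...,0]>380)&(P[...,0]<660)&(P[...,1]>-250)&(P[...,1]<330)&(hsv[...,2]>90)
    m=((Z>50)&(Z<76)&roi).astype(np.uint8)*255; m=cv2.morphologyEx(m,cv2.MORPH_OPEN,np.ones((3,3)))
    for c in cv2.findContours(m,cv2.RETR_EXTERNAL,cv2.CHAIN_APPROX_NONE)[0]:
        if cv2.contourArea(c)<300: continue
        q=np.zeros_like(m);cv2.drawContours(q,[c],-1,255,-1); z=np.median(Z[(q>0)&(m>0)])
        w=ray(d,c[:,0,:],z)[:,:2].astype(np.float32); (cx,cy),s,a=cv2.minAreaRect(w)
        r=np.array([cx,cy])-np.array([571.5,53] if n=='top' else [574.7,55.5])
        print(n,'z %.1f'%z,'c',round(cx,1),round(cy,1),'s',np.round(s,1),'dyaw %.2f'%(a-90+2.7),'rel p3 (board x,y)',np.round([r@ex,r@ey],1))
    return d
if __name__=='__main__':
    import sys
    print(np.round(ctrl.get_obs()['ee_pos'],1),np.round(ctrl.get_obs()['ft_force'],1))
    for n in sys.argv[1:]: lids(n)
E
python3 lids.py top scene
```

```text
[454.6 215.9  39.2] [-0.3  4.4  2.9]
top z 67.1 c 449.9 147.4 s [60.8 88.2] dyaw 0.57 rel p3 (board x,y) [-125.9   88.5]
top z 67.0 c 434.4 -123.8 s [88.7 89.4] dyaw -2.06 rel p3 (board x,y) [-128.7 -183. ]
top z 56.9 c 599.4 263.8 s [85.8 53.3] dyaw 0.36 rel p3 (board x,y) [ 17.9 211.9]
top z 57.2 c 576.4 158.8 s [86.7 90.2] dyaw 0.48 rel p3 (board x,y) [-1.000e-01  1.059e+02]
top z 56.9 c 562.5 -158.5 s [88.3 90.4] dyaw -0.04 rel p3 (board x,y) [   0.9 -211.7]
scene z 57.5 c 583.9 266.7 s [88.8 91.9] dyaw 0.25 rel p3 (board x,y) [ -0.8 211.3]
scene z 57.4 c 579.6 160.6 s [87.9 92.6] dyaw 0.92 rel p3 (board x,y) [-1.000e-01  1.052e+02]
scene z 57.2 c 566.1 -156.0 s [88.6 93.2] dyaw 0.03 rel p3 (board x,y) [   1.3 -211.6]
scene z 67.0 c 455.5 148.6 s [64.9 97. ] dyaw -0.23 rel p3 (board x,y) [-123.5   87.4]
scene z 66.9 c 440.7 -121.8 s [89.  99.2] dyaw -2.49 rel p3 (board x,y) [-125.5 -183.4]
```

Push works (box centre 54 mm ahead of the TCP, as expected). Continuing, then backing off, raising and moving to the robot side while turning.

apply_moves(
  increments=[
    {"gripper": 57, "delta_pos": [0, 0, 1.1], "dr": [0, 0, 0]},
    {"gripper": 57, "delta_pos": [0, 0, 1.1], "dr": [0, 0, 0]},
    {"gripper": 57, "delta_pos": [0, 0, 1.1], "dr": [0, 0, 0]},
    {"gripper": 57, "delta_pos": [0, 0, 1.1], "dr": [0, 0, 0]},
    {"gripper": 57, "delta_pos": [0, 0, 1.1], "dr": [0, 0, 0]},
  ],
)

```text
t: 3.63
ee_pos: [451.4, 160.3, 38.6]
orientation: [1.239, 1.19, -1.24]
ft_force: [0.3, 2.4, 0.9]
width: 49.9
```

apply_moves(
  increments=[
    {"gripper": 57, "delta_pos": [0, 0, 1.1], "dr": [0, 0, 0]},
    {"gripper": 57, "delta_pos": [0, 0, 1.1], "dr": [0, 0, 0]},
    {"gripper": 57, "delta_pos": [0, 0, 1.0], "dr": [0, 0, 0]},
    {"gripper": 57, "delta_pos": [0, 0, 0.8], "dr": [0, 0, 0]},
    {"gripper": 57, "delta_pos": [0, 0, 0.4], "dr": [0, 0, 0]},
  ],
)

```text
t: 4.05
ee_pos: [449.6, 116.3, 38.6]
orientation: [1.24, 1.189, -1.24]
ft_force: [0.5, 3.2, -0.5]
width: 50.0
```

```bash
python3 lids.py top scene | grep -v "z 5"
```

```text
[449.6 116.3  38.6] [ 0.5  3.2 -0.5]
top z 67.2 c 448.3 38.3 s [42.3 81.3] dyaw 0.45 rel p3 (board x,y) [-122.4  -20.4]
top z 67.1 c 434.4 -123.8 s [88.4 89.5] dyaw -1.95 rel p3 (board x,y) [-128.7 -183.1]
scene z 67.0 c 452.5 50.0 s [62.5 97.9] dyaw 0.53 rel p3 (board x,y) [-121.8  -11.2]
scene z 67.0 c 440.2 -121.8 s [88.4 98. ] dyaw -2.30 rel p3 (board x,y) [-126.1 -183.4]
```

apply_moves(
  increments=[
    {"gripper": 57, "delta_pos": [0, 0, 0.2], "dr": [0, 0, 0]},
    {"gripper": 57, "delta_pos": [0, 0, 0], "dr": [0, 0, 0]},
    {"gripper": 57, "delta_pos": [0, 0, -0.5], "dr": [0, 0, 0]},
    {"gripper": 57, "delta_pos": [0, 0, -1.5], "dr": [0, 0, 0]},
    {"gripper": 57, "delta_pos": [-2.0, 0, 0], "dr": [0, 0, 0]},
  ],
)

```text
t: 4.57
ee_pos: [448.9, 136.7, 56.6]
orientation: [1.236, 1.192, -1.243]
ft_force: [-0.2, -0.5, -0.2]
width: 50.1
```

apply_moves(
  increments=[
    {"gripper": 57, "delta_pos": [-2.5, 0, 0], "dr": [0, 0, 0]},
    {"gripper": 57, "delta_pos": [-2.5, 0, 0], "dr": [0, 0, 0]},
    {"gripper": 57, "delta_pos": [0, -2.5, 2.5], "dr": [0, 0, 0]},
    {"gripper": 57, "delta_pos": [0, -2.6, 2.6], "dr": [0, 0, 0]},
    {"gripper": 57, "delta_pos": [0, -2.6, 2.6], "dr": [0, 0, 0]},
  ],
)

```text
t: 4.98
ee_pos: [370.0, 61.8, 109.1]
orientation: [1.238, 1.19, -1.237]
ft_force: [0.4, -0.1, 0.4]
width: 50.3
```

apply_moves(
  increments=[
    {"gripper": 57, "delta_pos": [0, 0, 0], "dr": [-0.105, 0, 0]},
    {"gripper": 57, "delta_pos": [0, 0, 0], "dr": [-0.105, 0, 0]},
    {"gripper": 57, "delta_pos": [0, 0, 0], "dr": [-0.105, 0, 0]},
    {"gripper": 57, "delta_pos": [0, 0, 0], "dr": [-0.105, 0, 0]},
    {"gripper": 57, "delta_pos": [0, 0, 0], "dr": [-0.105, 0, 0]},
  ],
)

```text
t: 5.4
ee_pos: [370.5, 62.1, 108.8]
orientation: [0.841, 1.402, -0.841]
ft_force: [1.0, -0.5, 0.3]
width: 50.2
```

apply_moves(
  increments=[
    {"gripper": 57, "delta_pos": [0, 0, 0], "dr": [-0.105, 0, 0]},
    {"gripper": 57, "delta_pos": [0, 0, 0], "dr": [-0.105, 0, 0]},
    {"gripper": 57, "delta_pos": [0, 0, 0], "dr": [-0.105, 0, 0]},
    {"gripper": 57, "delta_pos": [0, 0, 0], "dr": [-0.105, 0, 0]},
    {"gripper": 57, "delta_pos": [0, 0, 0], "dr": [-0.105, 0, 0]},
  ],
)

```text
t: 5.82
ee_pos: [370.5, 62.2, 108.7]
orientation: [0.435, 1.527, -0.436]
ft_force: [-0.2, -0.4, 0.1]
width: 50.2
```

apply_moves(
  increments=[
    {"gripper": 57, "delta_pos": [0, 0, 0], "dr": [-0.105, 0, 0]},
    {"gripper": 57, "delta_pos": [0, 0, 0], "dr": [-0.105, 0, 0]},
    {"gripper": 57, "delta_pos": [0, 0, 0], "dr": [-0.105, 0, 0]},
    {"gripper": 57, "delta_pos": [0, 0, 0], "dr": [-0.105, 0, 0]},
    {"gripper": 57, "delta_pos": [0, 0, 0], "dr": [-0.1, 0, 0]},
  ],
)

```text
t: 6.23
ee_pos: [370.5, 62.2, 108.7]
orientation: [0.028, 1.571, -0.028]
ft_force: [0.3, 0.3, -0.7]
width: 49.8
```

```bash
python3 lids.py top scene | grep -v "z 5"; python3 -c "
from h import *
o=ctrl.get_obs();print(np.round(cv2.Rodrigues(o['orientation'])[0],3),o['qpos'])"
```

```text
[370.5  62.2 108.7] [ 0.3  0.3 -0.7]
top z 66.9 c 434.4 -124.0 s [88.6 89.4] dyaw -2.06 rel p3 (board x,y) [-128.7 -183.2]
scene z 67.0 c 452.2 61.6 s [ 87.7 101. ] dyaw 0.43 rel p3 (board x,y) [-122.6    0.4]
scene z 66.9 c 442.0 -122.3 s [ 88.5 101.5] dyaw -2.77 rel p3 (board x,y) [-124.2 -183.8]
[[ 0.     0.04   0.999]
 [-0.     0.999 -0.04 ]
 [-1.    -0.     0.   ]] [ 1.34654097e-01  2.12277638e-01  2.22034148e+00 -7.04843860e-05
  7.08967304e-01 -1.39602182e+00]
```

apply_moves(
  increments=[
    {"gripper": 57, "delta_pos": [1.5, 0, 0], "dr": [0.007, 0, 0]},
    {"gripper": 57, "delta_pos": [1.5, 0, 0], "dr": [0, 0, 0]},
    {"gripper": 57, "delta_pos": [1.5, 0, 0], "dr": [0, 0, 0]},
    {"gripper": 57, "delta_pos": [1.5, 0, 0], "dr": [0, 0, 0]},
    {"gripper": 57, "delta_pos": [1.1, 0, 0], "dr": [0, 0, 0]},
  ],
)

```text
t: 6.75
ee_pos: [370.3, 62.0, 36.7]
orientation: [0.041, 1.571, -0.041]
ft_force: [-0.6, 0.5, 0.2]
width: 50.1
```

apply_moves(
  increments=[
    {"gripper": 57, "delta_pos": [0, 0, 1.0], "dr": [0, 0, 0]},
    {"gripper": 57, "delta_pos": [0, 0, 1.0], "dr": [0, 0, 0]},
    {"gripper": 57, "delta_pos": [0, 0, 1.0], "dr": [0, 0, 0]},
    {"gripper": 57, "delta_pos": [0, 0, 1.0], "dr": [0, 0, 0]},
    {"gripper": 57, "delta_pos": [0, 0, 1.0], "dr": [0, 0, 0]},
  ],
)

```text
t: 7.17
ee_pos: [422.2, 59.3, 38.3]
orientation: [0.039, 1.569, -0.039]
ft_force: [-0.7, 0.6, -0.3]
width: 50.3
```

apply_moves(
  increments=[
    {"gripper": 57, "delta_pos": [0, 0, 0.8], "dr": [0, 0, 0]},
    {"gripper": 57, "delta_pos": [0, 0, 0.8], "dr": [0, 0, 0]},
    {"gripper": 57, "delta_pos": [0, 0, 0.8], "dr": [0, 0, 0]},
    {"gripper": 57, "delta_pos": [0, 0, 0.8], "dr": [0, 0, 0]},
    {"gripper": 57, "delta_pos": [0, 0, 0.8], "dr": [0, 0, 0]},
  ],
)

```text
t: 7.58
ee_pos: [460.4, 57.3, 37.7]
orientation: [0.038, 1.572, -0.039]
ft_force: [-3.9, 0.4, 2.7]
width: 50.3
```

```bash
python3 lids.py scene
```

```text
[460.4  57.3  37.7] [-3.9  0.4  2.7]
scene z 57.5 c 583.9 266.6 s [88.4 92.4] dyaw -0.81 rel p3 (board x,y) [ -0.7 211.3]
scene z 57.5 c 579.1 160.6 s [87.9 92. ] dyaw 0.92 rel p3 (board x,y) [ -0.5 105.2]
scene z 57.0 c 565.9 -156.2 s [88.3 93.1] dyaw -0.13 rel p3 (board x,y) [   1.2 -211.9]
scene z 67.3 c 522.5 57.3 s [87.5 99.1] dyaw 0.05 rel p3 (board x,y) [-52.3  -0.6]
scene z 67.1 c 440.6 -122.1 s [88.2 98.6] dyaw -2.99 rel p3 (board x,y) [-125.6 -183.7]
```

apply_moves(
  increments=[
    {"gripper": 57, "delta_pos": [0, 0, 0.7], "dr": [0, 0, 0]},
    {"gripper": 57, "delta_pos": [0, 0, 0.7], "dr": [0, 0, 0]},
    {"gripper": 57, "delta_pos": [0, 0, 0.7], "dr": [0, 0, 0]},
    {"gripper": 57, "delta_pos": [0, 0, 0.7], "dr": [0, 0, 0]},
    {"gripper": 57, "delta_pos": [0, 0, 0.7], "dr": [0, 0, 0]},
  ],
)

```text
t: 8.05
ee_pos: [496.2, 55.6, 37.6]
orientation: [0.038, 1.57, -0.038]
ft_force: [-0.4, 0.9, 0.5]
width: 50.1
```

apply_moves(
  increments=[
    {"gripper": 57, "delta_pos": [0, 0, 0.5], "dr": [0, 0, 0]},
    {"gripper": 57, "delta_pos": [0, 0, 0.4], "dr": [0, 0, 0]},
    {"gripper": 57, "delta_pos": [0, 0, 0.4], "dr": [0, 0, 0]},
    {"gripper": 57, "delta_pos": [0, 0, 0.4], "dr": [0, 0, 0]},
    {"gripper": 57, "delta_pos": [0, 0, 0.2], "dr": [0, 0, 0]},
  ],
)

```text
t: 8.47
ee_pos: [514.9, 54.7, 37.7]
orientation: [0.038, 1.57, -0.038]
ft_force: [-2.0, 0.5, 0.2]
width: 50.0
```

```bash
python3 lids.py scene
```

```text
[514.9  54.7  37.7] [-2.   0.5  0.2]
scene z 57.3 c 583.9 266.7 s [88.5 92.2] dyaw -0.30 rel p3 (board x,y) [ -0.8 211.4]
scene z 57.4 c 578.9 160.7 s [87.9 91.8] dyaw 0.92 rel p3 (board x,y) [ -0.7 105.2]
scene z 65.1 c 576.7 54.4 s [88.  93.7] dyaw -0.41 rel p3 (board x,y) [ 2.1 -1. ]
scene z 57.5 c 566.4 -156.1 s [88.2 93.5] dyaw 0.57 rel p3 (board x,y) [   1.7 -211.7]
scene z 67.1 c 440.8 -122.2 s [88.5 99.1] dyaw -2.77 rel p3 (board x,y) [-125.4 -183.8]
```

Still tilted with its rear on the rim; push a few mm more.

apply_moves(
  increments=[
    {"gripper": 57, "delta_pos": [0, 0, 0.2], "dr": [0, 0, 0]},
    {"gripper": 57, "delta_pos": [0, 0, 0.2], "dr": [0, 0, 0]},
    {"gripper": 57, "delta_pos": [0, 0, 0.1], "dr": [0, 0, 0]},
    {"gripper": 57, "delta_pos": [0, 0, 0], "dr": [0, 0, 0]},
    {"gripper": 57, "delta_pos": [0, 0, 0], "dr": [0, 0, 0]},
  ],
)

```text
t: 8.93
ee_pos: [519.4, 54.5, 37.7]
orientation: [0.038, 1.57, -0.038]
ft_force: [-1.7, 0.4, -0.7]
width: 50.1
```

```bash
cat > tilt.py <<'E'
from lids import *
import sys
c0=np.array(eval(sys.argv[1]),float)  # rel p3 board coords
for n in ('scene','top'):
    d=ctrl.get_image(n); P=cloud(d).reshape(-1,3); r=P[:,:2]-np.array([571.5,53] if n=='top' else [574.7,55.5])
    b=np.c_[r@ex,r@ey]-c0; m=(np.abs(b)<38).all(1)&(P[:,2]>40)&(P[:,2]<90)
    if m.sum()<50: continue
    f=np.linalg.lstsq(np.c_[b[m],np.ones(m.sum())],P[m,2],rcond=None)[0]; print(n,'slopes',f[:2].round(3),'z0 %.1f'%f[2],m.sum())
E
python3 lids.py scene | grep -v 211; python3 tilt.py "[0,0]"
```

```text
[519.4  54.5  37.7] [-1.7  0.4 -0.7]
scene z 57.5 c 580.0 160.6 s [87.9 93.8] dyaw 0.92 rel p3 (board x,y) [  0.4 105.2]
scene z 64.5 c 581.6 54.7 s [88.1 93.5] dyaw 0.60 rel p3 (board x,y) [ 6.9 -0.5]
scene z 67.1 c 440.6 -122.1 s [88.5 98.5] dyaw -2.77 rel p3 (board x,y) [-125.7 -183.7]
scene slopes [-0.234 -0.002] z0 67.0 850
```

Lid slopes -0.23 rad: rear edge is hung up on the fingertips. Retract the fingers and let it settle.

apply_moves(
  increments=[
    {"gripper": 57, "delta_pos": [0, 0, -0.4], "dr": [0, 0, 0]},
    {"gripper": 57, "delta_pos": [0, 0, -0.6], "dr": [0, 0, 0]},
    {"gripper": 57, "delta_pos": [0, 0, -1.0], "dr": [0, 0, 0]},
    {"gripper": 57, "delta_pos": [0, 0, -1.0], "dr": [0, 0, 0]},
    {"gripper": 57, "delta_pos": [0, 0, 0], "dr": [0, 0, 0]},
  ],
)

```text
t: 9.5
ee_pos: [486.3, 55.9, 37.4]
orientation: [0.038, 1.573, -0.038]
ft_force: [0.5, -0.1, 0.1]
width: 50.1
```

```bash
python3 lids.py scene | grep -v 211; python3 tilt.py "[0,0]"
```

```text
[486.3  55.9  37.4] [ 0.5 -0.1  0.1]
scene z 57.6 c 579.3 160.7 s [87.8 92.3] dyaw 0.92 rel p3 (board x,y) [ -0.3 105.3]
scene z 62.0 c 573.4 54.8 s [87.8 97.6] dyaw 0.05 rel p3 (board x,y) [-1.2 -0.7]
scene z 67.0 c 440.7 -122.2 s [88.5 99.1] dyaw -2.77 rel p3 (board x,y) [-125.5 -183.8]
scene slopes [-0.117  0.005] z0 61.9 799
```

The box now rests with its front on the felt and its rear on the rim (tilt 0.117). The fingertips were too high when it tipped in and slipped under the rear. I'll lower the tips by 3.5 mm and push on.

apply_moves(
  increments=[
    {"gripper": 57, "delta_pos": [0.35, 0, 0], "dr": [0, 0, 0]},
    {"gripper": 57, "delta_pos": [0, 0, 0.5], "dr": [0, 0, 0]},
    {"gripper": 57, "delta_pos": [0, 0, 0.5], "dr": [0, 0, 0]},
    {"gripper": 57, "delta_pos": [0, 0, 0.6], "dr": [0, 0, 0]},
    {"gripper": 57, "delta_pos": [0, 0, 0.4], "dr": [0, 0, 0]},
  ],
)

```text
t: 10.07
ee_pos: [510.7, 54.9, 34.2]
orientation: [0.038, 1.57, -0.038]
ft_force: [1.0, -1.0, -0.0]
width: 50.3
```

apply_moves(
  increments=[
    {"gripper": 57, "delta_pos": [0, 0, 0.4], "dr": [0, 0, 0]},
    {"gripper": 57, "delta_pos": [0, 0, 0.3], "dr": [0, 0, 0]},
    {"gripper": 57, "delta_pos": [0, 0, 0.3], "dr": [0, 0, 0]},
    {"gripper": 57, "delta_pos": [0, 0, 0.2], "dr": [0, 0, 0]},
    {"gripper": 57, "delta_pos": [0, 0, 0], "dr": [0, 0, 0]},
  ],
)

```text
t: 10.48
ee_pos: [521.4, 54.3, 34.0]
orientation: [0.038, 1.571, -0.038]
ft_force: [-1.1, 0.5, -0.0]
width: 50.3
```

```bash
python3 lids.py scene | grep -v 211; python3 tilt.py "[0,0]"
```

```text
[521.4  54.3  34. ] [-1.1  0.5 -0. ]
scene z 57.4 c 579.3 160.6 s [87.9 92.5] dyaw 0.92 rel p3 (board x,y) [ -0.3 105.2]
scene z 61.9 c 580.3 54.5 s [87.7 97.2] dyaw -0.09 rel p3 (board x,y) [ 5.6 -0.7]
scene z 66.8 c 441.6 -122.3 s [ 88.5 101. ] dyaw -2.77 rel p3 (board x,y) [-124.6 -183.9]
scene slopes [-0.103 -0.002] z0 62.2 792
```

apply_moves(
  increments=[
    {"gripper": 57, "delta_pos": [0, 0, 0.2], "dr": [0, 0, 0]},
    {"gripper": 57, "delta_pos": [0, 0, 0.15], "dr": [0, 0, 0]},
    {"gripper": 57, "delta_pos": [0, 0, 0], "dr": [0, 0, 0]},
    {"gripper": 57, "delta_pos": [0, 0, 0], "dr": [0, 0, 0]},
    {"gripper": 57, "delta_pos": [0, 0, 0], "dr": [0, 0, 0]},
  ],
)

```text
t: 11.05
ee_pos: [523.4, 54.2, 33.9]
orientation: [0.038, 1.573, -0.038]
ft_force: [-5.6, 1.0, 1.2]
width: 50.3
```

```bash
python3 lids.py scene | grep -v 211; python3 tilt.py "[0,0]"; python3 - <<'E'
from h import *
d=shot('scene'); im=cv2.resize(d['img'][140:280,180:440],(780,420),interpolation=cv2.INTER_CUBIC); cv2.imwrite('pics/c2.png',im[...,::-1])
E
```

```text
[523.4  54.2  33.9] [-5.6  1.   1.2]
scene z 57.4 c 578.9 160.6 s [87.9 91.6] dyaw 0.92 rel p3 (board x,y) [ -0.8 105.2]
scene z 61.2 c 582.3 54.2 s [87.4 96.9] dyaw 0.06 rel p3 (board x,y) [ 7.6 -1. ]
scene z 66.9 c 439.8 -122.0 s [88.4 97.4] dyaw -2.49 rel p3 (board x,y) [-126.4 -183.6]
scene slopes [-0.112  0.004] z0 62.3 803
```

View pics/c2.png

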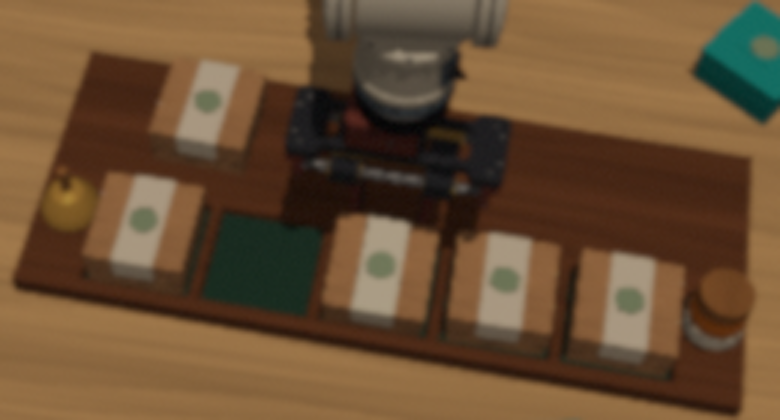

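The box's front is against the far wall, with force rising, and its rear is held up by friction on the fingers. Retract to let it drop.

apply_moves(
  increments=[
    {"gripper": 57, "delta_pos": [0, 0, -0.3], "dr": [0, 0, 0]},
    {"gripper": 57, "delta_pos": [0, 0, -0.7], "dr": [0, 0, 0]},
    {"gripper": 57, "delta_pos": [0, 0, -1.0], "dr": [0, 0, 0]},
    {"gripper": 57, "delta_pos": [0, 0, -1.0], "dr": [0, 0, 0]},
    {"gripper": 57, "delta_pos": [0, 0, 0], "dr": [0, 0, 0]},
  ],
)

```text
t: 11.67
ee_pos: [492.1, 55.7, 34.0]
orientation: [0.038, 1.573, -0.038]
ft_force: [-0.1, 0.2, -0.1]
width: 49.7
```

```bash
python3 lids.py scene | grep -v 211; python3 tilt.py "[0,0]"
```

```text
[492.1  55.7  34. ] [-0.1  0.2 -0.1]
scene z 57.6 c 579.6 160.6 s [87.9 92.8] dyaw 0.92 rel p3 (board x,y) [-1.000e-01  1.052e+02]
scene z 57.4 c 578.1 54.6 s [87.7 93.1] dyaw -0.10 rel p3 (board x,y) [ 3.4 -0.7]
scene z 67.1 c 441.5 -122.0 s [ 88.5 100.5] dyaw -2.49 rel p3 (board x,y) [-124.7 -183.6]
scene slopes [ 0.002 -0.003] z0 57.6 742
```

The first box is flat in pocket 3: lid z=57.4, slope about 0, 3.4 mm off in x and 0.7 mm in y. Next is the right spare: rise, go to its -y side and turn the jaws along board x.

apply_moves(
  increments=[
    {"gripper": 57, "delta_pos": [-2.5, 0, 0], "dr": [0, 0, 0]},
    {"gripper": 57, "delta_pos": [-2.5, 0, 0], "dr": [0, 0, 0]},
    {"gripper": 57, "delta_pos": [-2.6, 0, 0], "dr": [0, 0, 0]},
    {"gripper": 57, "delta_pos": [0, -2.5, -0.5], "dr": [0, 0, 0]},
    {"gripper": 57, "delta_pos": [0, -2.5, -0.5], "dr": [0, 0, 0]},
  ],
)

```text
t: 12.23
ee_pos: [484.8, 6.3, 112.2]
orientation: [0.036, 1.565, -0.036]
ft_force: [0.7, 0.2, -0.8]
width: 49.8
```

apply_moves(
  increments=[
    {"gripper": 57, "delta_pos": [0, -2.5, -0.5], "dr": [0, 0, 0]},
    {"gripper": 57, "delta_pos": [0, -2.5, -0.5], "dr": [0, 0, 0]},
    {"gripper": 57, "delta_pos": [0, -2.5, -0.5], "dr": [0, 0, 0]},
    {"gripper": 57, "delta_pos": [0, -2.5, -0.5], "dr": [0, 0, 0]},
    {"gripper": 57, "delta_pos": [0, -2.5, -0.5], "dr": [0, 0, 0]},
  ],
)

```text
t: 12.65
ee_pos: [451.6, -118.8, 110.5]
orientation: [0.038, 1.569, -0.039]
ft_force: [0.7, 0.4, -0.6]
width: 50.0
```

apply_moves(
  increments=[
    {"gripper": 57, "delta_pos": [0, -2.5, -0.5], "dr": [0, 0, 0]},
    {"gripper": 57, "delta_pos": [0, -2.7, -0.4], "dr": [0, 0, 0]},
    {"gripper": 57, "delta_pos": [0, -2.7, -0.4], "dr": [0, 0, 0]},
    {"gripper": 57, "delta_pos": [0, 0, 0], "dr": [0.104, 0, 0]},
    {"gripper": 57, "delta_pos": [0, 0, 0], "dr": [0.104, 0, 0]},
  ],
)

```text
t: 13.07
ee_pos: [434.9, -197.6, 110.4]
orientation: [0.207, 1.56, -0.208]
ft_force: [0.2, 0.6, -0.3]
width: 50.5
```

apply_moves(
  increments=[
    {"gripper": 57, "delta_pos": [0, 0, 0], "dr": [0.104, 0, 0]},
    {"gripper": 57, "delta_pos": [0, 0, 0], "dr": [0.104, 0, 0]},
    {"gripper": 57, "delta_pos": [0, 0, 0], "dr": [0.104, 0, 0]},
    {"gripper": 57, "delta_pos": [0, 0, 0], "dr": [0.104, 0, 0]},
    {"gripper": 57, "delta_pos": [0, 0, 0], "dr": [0.104, 0, 0]},
  ],
)

```text
t: 13.48
ee_pos: [435.1, -196.1, 110.4]
orientation: [0.611, 1.482, -0.611]
ft_force: [-0.1, 0.7, 0.8]
width: 50.2
```

apply_moves(
  increments=[
    {"gripper": 57, "delta_pos": [0, 0, 0], "dr": [0.104, 0, 0]},
    {"gripper": 57, "delta_pos": [0, 0, 0], "dr": [0.104, 0, 0]},
    {"gripper": 57, "delta_pos": [0, 0, 0], "dr": [0.104, 0, 0]},
    {"gripper": 57, "delta_pos": [0, 0, 0], "dr": [0.104, 0, 0]},
    {"gripper": 57, "delta_pos": [0, 0, 0], "dr": [0.104, 0, 0]},
  ],
)

```text
t: 13.9
ee_pos: [435.2, -196.0, 110.4]
orientation: [1.009, 1.323, -1.009]
ft_force: [-0.5, -0.3, -0.3]
width: 50.3
```

apply_moves(
  increments=[
    {"gripper": 57, "delta_pos": [0, 0, 0], "dr": [0.104, 0, 0]},
    {"gripper": 57, "delta_pos": [0, 0, 0], "dr": [0.104, 0, 0]},
    {"gripper": 57, "delta_pos": [0, 0, 0], "dr": [0.104, 0, 0]},
    {"gripper": 57, "delta_pos": [0, 0, 0], "dr": [0, 0, 0]},
    {"gripper": 57, "delta_pos": [0, 0, 0], "dr": [0, 0, 0]},
  ],
)

```text
t: 14.32
ee_pos: [434.9, -195.9, 110.3]
orientation: [1.235, 1.192, -1.235]
ft_force: [0.2, -0.2, -0.6]
width: 49.9
```

```bash
python3 lids.py top scene; python3 -c "
from h import *
o=ctrl.get_obs();print(np.round(cv2.Rodrigues(o['orientation'])[0],3))
d=shot('top'); im=cv2.resize(d['img'][160:290,230:400],(680,520),interpolation=cv2.INTER_CUBIC); cv2.imwrite('pics/c3.png',im[...,::-1])"
```

```text
[ 434.9 -195.9  110.3] [ 0.2 -0.2 -0.6]
top z 67.1 c 434.8 -119.9 s [81.2 88.8] dyaw -3.13 rel p3 (board x,y) [-128.5 -179.1]
top z 57.4 c 581.0 265.2 s [85.3 90. ] dyaw -1.01 rel p3 (board x,y) [ -0.4 212.4]
top z 57.1 c 576.7 158.7 s [87.3 89.8] dyaw 1.15 rel p3 (board x,y) [  0.3 105.8]
top z 57.3 c 574.2 52.6 s [87.2 89.3] dyaw -0.17 rel p3 (board x,y) [ 2.7 -0.3]
top z 56.9 c 563.6 -156.8 s [88.2 87.7] dyaw -3.13 rel p3 (board x,y) [   2. -210.]
scene z 57.5 c 583.8 266.5 s [88.1 91.8] dyaw -0.30 rel p3 (board x,y) [ -0.9 211.2]
scene z 57.3 c 579.5 160.6 s [87.9 93. ] dyaw 0.92 rel p3 (board x,y) [ -0.2 105.2]
scene z 57.4 c 578.2 54.6 s [87.7 93.4] dyaw -0.10 rel p3 (board x,y) [ 3.6 -0.7]
scene z 57.2 c 566.0 -156.1 s [88.5 93. ] dyaw -0.51 rel p3 (board x,y) [   1.3 -211.8]
scene z 66.8 c 441.5 -121.9 s [ 88.7 101.2] dyaw -2.07 rel p3 (board x,y) [-124.7 -183.5]
[[ 0.     0.999 -0.035]
 [-0.    -0.035 -0.999]
 [-1.     0.     0.   ]]
```

View pics/c3.png

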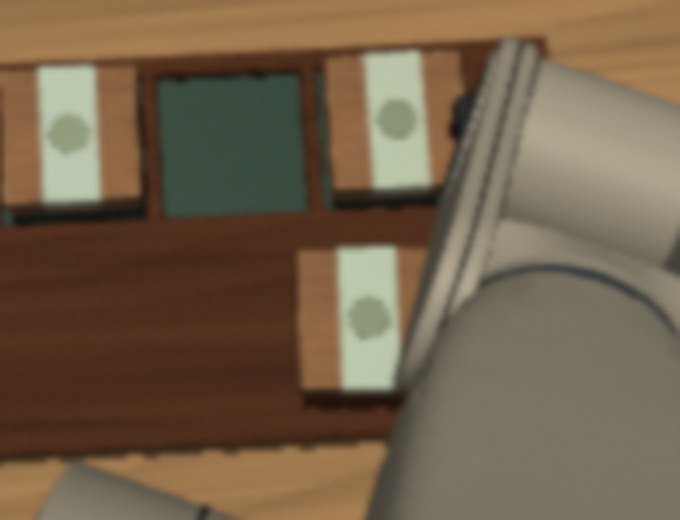

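Clear on the -y side; all other boxes unchanged. Descend and push +y by ~94 mm.

apply_moves(
  increments=[
    {"gripper": 57, "delta_pos": [1.5, 0, 0], "dr": [0.012, 0, 0]},
    {"gripper": 57, "delta_pos": [1.5, 0, 0], "dr": [0, 0, 0]},
    {"gripper": 57, "delta_pos": [1.5, 0, 0], "dr": [0, 0, 0]},
    {"gripper": 57, "delta_pos": [1.5, 0, 0], "dr": [0, 0, 0]},
    {"gripper": 57, "delta_pos": [1.4, 0, 0], "dr": [0, 0, 0]},
  ],
)

```text
t: 14.88
ee_pos: [434.6, -195.7, 35.5]
orientation: [1.245, 1.186, -1.245]
ft_force: [-0.8, -0.6, -0.1]
width: 50.1
```

apply_moves(
  increments=[
    {"gripper": 57, "delta_pos": [0, 0, -0.8], "dr": [0, 0, 0]},
    {"gripper": 57, "delta_pos": [0, 0, -0.8], "dr": [0, 0, 0]},
    {"gripper": 57, "delta_pos": [0, 0, -0.8], "dr": [0, 0, 0]},
    {"gripper": 57, "delta_pos": [0, 0, -0.8], "dr": [0, 0, 0]},
    {"gripper": 57, "delta_pos": [0, 0, -0.8], "dr": [0, 0, 0]},
  ],
)

```text
t: 15.3
ee_pos: [437.1, -154.9, 37.0]
orientation: [1.246, 1.184, -1.245]
ft_force: [0.0, -1.2, -0.4]
width: 50.0
```

apply_moves(
  increments=[
    {"gripper": 57, "delta_pos": [0, 0, -1.0], "dr": [0, 0, 0]},
    {"gripper": 57, "delta_pos": [0, 0, -1.0], "dr": [0, 0, 0]},
    {"gripper": 57, "delta_pos": [0, 0, -1.0], "dr": [0, 0, 0]},
    {"gripper": 57, "delta_pos": [0, 0, -1.0], "dr": [0, 0, 0]},
    {"gripper": 57, "delta_pos": [0, 0, -0.8], "dr": [0, 0, 0]},
  ],
)

```text
t: 15.72
ee_pos: [439.1, -106.7, 36.4]
orientation: [1.245, 1.185, -1.245]
ft_force: [-0.9, -2.6, 1.2]
width: 50.0
```

```bash
python3 lids.py top scene
```

```text
[ 439.1 -106.7   36.4] [-0.9 -2.6  1.2]
top z 67.0 c 447.8 -28.6 s [42.9 71.1] dyaw -3.09 rel p3 (board x,y) [-119.7  -87.3]
top z 57.3 c 580.9 265.2 s [85.3 90.1] dyaw -1.01 rel p3 (board x,y) [ -0.6 212.4]
top z 57.2 c 576.9 158.6 s [87.2 88.8] dyaw -0.34 rel p3 (board x,y) [  0.5 105.7]
top z 57.2 c 574.3 52.7 s [86.9 89.1] dyaw -0.17 rel p3 (board x,y) [ 2.8 -0.2]
top z 57.0 c 579.2 -159.3 s [89.8 56.1] dyaw -3.13 rel p3 (board x,y) [  17.7 -211.7]
scene z 57.6 c 584.2 266.6 s [88.3 92.9] dyaw -0.81 rel p3 (board x,y) [ -0.4 211.3]
scene z 57.6 c 579.6 160.6 s [87.9 92.8] dyaw 0.92 rel p3 (board x,y) [-1.000e-01  1.052e+02]
scene z 57.5 c 578.1 54.6 s [87.7 93.1] dyaw -0.10 rel p3 (board x,y) [ 3.4 -0.7]
scene z 57.2 c 566.0 -156.1 s [88.3 93.1] dyaw -0.13 rel p3 (board x,y) [   1.3 -211.8]
scene z 67.0 c 445.4 -42.9 s [ 79.5 101.4] dyaw -1.21 rel p3 (board x,y) [-124.6 -104.4]
```

apply_moves(
  increments=[
    {"gripper": 57, "delta_pos": [0, 0, -0.2], "dr": [0, 0, 0]},
    {"gripper": 57, "delta_pos": [0, 0, -0.2], "dr": [0, 0, 0]},
    {"gripper": 57, "delta_pos": [0, 0, -0.1], "dr": [0, 0, 0]},
    {"gripper": 57, "delta_pos": [0, 0, 0], "dr": [0, 0, 0]},
    {"gripper": 57, "delta_pos": [0, 0, 0], "dr": [0, 0, 0]},
  ],
)

```text
t: 16.23
ee_pos: [439.1, -102.9, 36.1]
orientation: [1.246, 1.185, -1.246]
ft_force: [-1.4, -0.5, -0.9]
width: 49.9
```

```bash
python3 lids.py top scene|grep "z 6"
```

```text
top z 66.9 c 448.2 -24.8 s [40.4 71.1] dyaw -3.13 rel p3 (board x,y) [-119.5  -83.5]
scene z 67.0 c 444.4 -38.1 s [74.8 99.1] dyaw -0.61 rel p3 (board x,y) [-125.8  -99.6]
```

apply_moves(
  increments=[
    {"gripper": 57, "delta_pos": [0, 0, 0.5], "dr": [0, 0, 0]},
    {"gripper": 57, "delta_pos": [0, 0, 1.5], "dr": [0, 0, 0]},
    {"gripper": 57, "delta_pos": [-2.5, 0, 0], "dr": [0, 0, 0]},
    {"gripper": 57, "delta_pos": [-2.5, 0, 0], "dr": [0, 0, 0]},
    {"gripper": 57, "delta_pos": [-2.5, 0, 0], "dr": [0, 0, 0]},
  ],
)

```text
t: 16.75
ee_pos: [437.5, -123.2, 111.7]
orientation: [1.246, 1.186, -1.247]
ft_force: [0.9, 0.3, -0.2]
width: 50.1
```

apply_moves(
  increments=[
    {"gripper": 57, "delta_pos": [0, -2.5, -2.5], "dr": [0, 0, 0]},
    {"gripper": 57, "delta_pos": [0, -2.5, -2.5], "dr": [0, 0, 0]},
    {"gripper": 57, "delta_pos": [0, -2.6, -2.6], "dr": [0, 0, 0]},
    {"gripper": 57, "delta_pos": [0, 0, 0], "dr": [-0.105, 0, 0]},
    {"gripper": 57, "delta_pos": [0, 0, 0], "dr": [-0.105, 0, 0]},
  ],
)

```text
t: 17.17
ee_pos: [364.3, -42.2, 111.2]
orientation: [1.085, 1.284, -1.086]
ft_force: [0.5, -0.7, 0.1]
width: 50.0
```

apply_moves(
  increments=[
    {"gripper": 57, "delta_pos": [0, 0, 0], "dr": [-0.105, 0, 0]},
    {"gripper": 57, "delta_pos": [0, 0, 0], "dr": [-0.105, 0, 0]},
    {"gripper": 57, "delta_pos": [0, 0, 0], "dr": [-0.105, 0, 0]},
    {"gripper": 57, "delta_pos": [0, 0, 0], "dr": [-0.105, 0, 0]},
    {"gripper": 57, "delta_pos": [0, 0, 0], "dr": [-0.105, 0, 0]},
  ],
)

```text
t: 17.58
ee_pos: [366.1, -43.3, 111.2]
orientation: [0.688, 1.459, -0.688]
ft_force: [-0.0, 0.5, -0.1]
width: 50.0
```

apply_moves(
  increments=[
    {"gripper": 57, "delta_pos": [0, 0, 0], "dr": [-0.105, 0, 0]},
    {"gripper": 57, "delta_pos": [0, 0, 0], "dr": [-0.105, 0, 0]},
    {"gripper": 57, "delta_pos": [0, 0, 0], "dr": [-0.105, 0, 0]},
    {"gripper": 57, "delta_pos": [0, 0, 0], "dr": [-0.105, 0, 0]},
    {"gripper": 57, "delta_pos": [0, 0, 0], "dr": [-0.105, 0, 0]},
  ],
)

```text
t: 18.0
ee_pos: [366.0, -43.4, 111.2]
orientation: [0.279, 1.553, -0.279]
ft_force: [1.0, 0.1, -0.2]
width: 50.3
```

apply_moves(
  increments=[
    {"gripper": 57, "delta_pos": [0, 0, 0], "dr": [-0.105, 0, 0]},
    {"gripper": 57, "delta_pos": [0, 0, 0], "dr": [-0.105, 0, 0]},
    {"gripper": 57, "delta_pos": [0, 0, 0], "dr": [-0.105, 0, 0]},
    {"gripper": 57, "delta_pos": [0, 0, 0], "dr": [0, 0, 0]},
    {"gripper": 57, "delta_pos": [0, 0, 0], "dr": [0, 0, 0]},
  ],
)

```text
t: 18.42
ee_pos: [366.0, -43.3, 111.2]
orientation: [0.039, 1.57, -0.039]
ft_force: [0.1, -0.6, -0.8]
width: 50.2
```

```bash
python3 lids.py top scene; python3 -c "
from h import *
o=ctrl.get_obs();print(np.round(cv2.Rodrigues(o['orientation'])[0],3))"
```

```text
[366.  -43.3 111.2] [ 0.1 -0.6 -0.8]
top z 57.1 c 581.0 265.2 s [85.3 90.3] dyaw -1.01 rel p3 (board x,y) [ -0.5 212.4]
top z 57.1 c 576.0 158.4 s [87.4 90.3] dyaw -1.19 rel p3 (board x,y) [ -0.5 105.5]
top z 57.3 c 574.2 52.5 s [87.  89.3] dyaw -0.17 rel p3 (board x,y) [ 2.7 -0.4]
top z 57.1 c 562.5 -158.6 s [88.1 90.3] dyaw 0.06 rel p3 (board x,y) [   1.  -211.7]
scene z 57.3 c 583.6 266.8 s [88.1 92. ] dyaw -0.81 rel p3 (board x,y) [ -1.  211.5]
scene z 57.5 c 579.3 160.6 s [87.9 92.4] dyaw 0.92 rel p3 (board x,y) [ -0.3 105.2]
scene z 57.5 c 578.1 54.6 s [87.7 93.1] dyaw -0.10 rel p3 (board x,y) [ 3.4 -0.7]
scene z 57.3 c 565.4 -156.1 s [88.3 91.7] dyaw -0.13 rel p3 (board x,y) [   0.7 -211.8]
scene z 67.1 c 444.6 -44.8 s [ 89.3 100. ] dyaw -0.24 rel p3 (board x,y) [-125.3 -106.3]
[[ 0.     0.049  0.999]
 [ 0.     0.999 -0.049]
 [-1.     0.     0.   ]]
```

Box is lined up with pocket 2 (by -106.3, TCP at -106.9). Descend lower this time (tips ≈ z 26) and push +x.

apply_moves(
  increments=[
    {"gripper": 57, "delta_pos": [1.6, 0, 0], "dr": [0, 0, 0]},
    {"gripper": 57, "delta_pos": [1.6, 0, 0], "dr": [0, 0, 0]},
    {"gripper": 57, "delta_pos": [1.6, 0, 0], "dr": [0, 0, 0]},
    {"gripper": 57, "delta_pos": [1.6, 0, 0], "dr": [0, 0, 0]},
    {"gripper": 57, "delta_pos": [1.2, 0, 0], "dr": [0, 0, 0]},
  ],
)

```text
t: 18.93
ee_pos: [365.8, -43.1, 34.2]
orientation: [0.038, 1.571, -0.038]
ft_force: [-1.6, 0.8, -0.6]
width: 49.8
```

apply_moves(
  increments=[
    {"gripper": 57, "delta_pos": [0, 0, 0.9], "dr": [0, 0, 0]},
    {"gripper": 57, "delta_pos": [0, 0, 0.9], "dr": [0, 0, 0]},
    {"gripper": 57, "delta_pos": [0, 0, 0.9], "dr": [0, 0, 0]},
    {"gripper": 57, "delta_pos": [0, 0, 0.9], "dr": [0, 0, 0]},
    {"gripper": 57, "delta_pos": [0, 0, 0.9], "dr": [0, 0, 0]},
  ],
)

```text
t: 19.35
ee_pos: [412.7, -45.2, 35.9]
orientation: [0.036, 1.569, -0.036]
ft_force: [-1.4, 0.3, -0.5]
width: 50.2
```

apply_moves(
  increments=[
    {"gripper": 57, "delta_pos": [0, 0, 0.9], "dr": [0, 0, 0]},
    {"gripper": 57, "delta_pos": [0, 0, 0.9], "dr": [0, 0, 0]},
    {"gripper": 57, "delta_pos": [0, 0, 0.9], "dr": [0, 0, 0]},
    {"gripper": 57, "delta_pos": [0, 0, 0.9], "dr": [0, 0, 0]},
    {"gripper": 57, "delta_pos": [0, 0, 0.9], "dr": [0, 0, 0]},
  ],
)

```text
t: 19.77
ee_pos: [456.5, -47.2, 35.2]
orientation: [0.036, 1.571, -0.036]
ft_force: [-3.3, 0.3, 2.6]
width: 50.1
```

```bash
python3 lids.py scene
```

```text
[456.5 -47.2  35.2] [-3.3  0.3  2.6]
scene z 57.5 c 584.0 266.7 s [88.5 92.3] dyaw -0.30 rel p3 (board x,y) [ -0.6 211.4]
scene z 57.4 c 579.3 160.7 s [87.8 92.4] dyaw 0.92 rel p3 (board x,y) [ -0.4 105.3]
scene z 57.4 c 577.4 54.6 s [87.7 91.7] dyaw -0.10 rel p3 (board x,y) [ 2.7 -0.7]
scene z 57.3 c 566.2 -156.1 s [88.3 93.2] dyaw -0.13 rel p3 (board x,y) [   1.4 -211.8]
scene z 67.0 c 518.5 -48.4 s [88.3 99.3] dyaw 0.35 rel p3 (board x,y) [ -51.3 -106.5]
```

apply_moves(
  increments=[
    {"gripper": 57, "delta_pos": [0.15, 0, 0.6], "dr": [0, 0, 0]},
    {"gripper": 57, "delta_pos": [0, 0, 0.8], "dr": [0, 0, 0]},
    {"gripper": 57, "delta_pos": [0, 0, 0.8], "dr": [0, 0, 0]},
    {"gripper": 57, "delta_pos": [0, 0, 0.8], "dr": [0, 0, 0]},
    {"gripper": 57, "delta_pos": [0, 0, 0.8], "dr": [0, 0, 0]},
  ],
)

```text
t: 20.23
ee_pos: [494.8, -49.0, 33.6]
orientation: [0.036, 1.57, -0.036]
ft_force: [-1.3, 0.9, -0.5]
width: 50.0
```

apply_moves(
  increments=[
    {"gripper": 57, "delta_pos": [0, 0, 0.5], "dr": [0, 0, 0]},
    {"gripper": 57, "delta_pos": [0, 0, 0.4], "dr": [0, 0, 0]},
    {"gripper": 57, "delta_pos": [0, 0, 0.4], "dr": [0, 0, 0]},
    {"gripper": 57, "delta_pos": [0, 0, 0.4], "dr": [0, 0, 0]},
    {"gripper": 57, "delta_pos": [0, 0, 0.2], "dr": [0, 0, 0]},
  ],
)

```text
t: 20.65
ee_pos: [513.4, -49.8, 33.7]
orientation: [0.036, 1.57, -0.036]
ft_force: [-1.6, 0.7, -0.3]
width: 50.1
```

```bash
python3 lids.py scene; python3 tilt.py "[0,-106]"
```

```text
[513.4 -49.8  33.7] [-1.6  0.7 -0.3]
scene z 57.5 c 584.3 266.6 s [88.4 93.2] dyaw -0.81 rel p3 (board x,y) [ -0.3 211.3]
scene z 57.3 c 579.7 160.6 s [87.9 93.4] dyaw 0.92 rel p3 (board x,y) [1.000e-01 1.052e+02]
scene z 57.4 c 577.8 54.6 s [87.7 92.5] dyaw -0.10 rel p3 (board x,y) [ 3.1 -0.7]
scene z 64.6 c 573.5 -51.5 s [88.4 97.9] dyaw 1.20 rel p3 (board x,y) [   3.8 -107. ]
scene z 57.2 c 565.6 -156.1 s [88.2 92.2] dyaw 0.39 rel p3 (board x,y) [   0.8 -211.8]
scene slopes [-0.214  0.002] z0 66.6 833
```

Same hang-up on the rear edge. Retract to let it settle, check, then finish with a short push.

apply_moves(
  increments=[
    {"gripper": 57, "delta_pos": [0, 0, -0.4], "dr": [0, 0, 0]},
    {"gripper": 57, "delta_pos": [0, 0, -0.6], "dr": [0, 0, 0]},
    {"gripper": 57, "delta_pos": [0, 0, -1.0], "dr": [0, 0, 0]},
    {"gripper": 57, "delta_pos": [0, 0, -0.8], "dr": [0, 0, 0]},
    {"gripper": 57, "delta_pos": [0, 0, 0], "dr": [0, 0, 0]},
  ],
)

```text
t: 21.22
ee_pos: [482.2, -48.3, 33.5]
orientation: [0.036, 1.573, -0.036]
ft_force: [0.2, -0.1, -0.3]
width: 49.8
```

```bash
python3 lids.py scene; python3 tilt.py "[0,-106]"
```

```text
[482.2 -48.3  33.5] [ 0.2 -0.1 -0.3]
scene z 57.5 c 584.4 266.5 s [88.7 93. ] dyaw -0.29 rel p3 (board x,y) [ -0.3 211.3]
scene z 57.4 c 578.9 160.7 s [87.9 91.8] dyaw 0.92 rel p3 (board x,y) [ -0.7 105.2]
scene z 57.4 c 577.9 54.6 s [87.7 92.9] dyaw -0.10 rel p3 (board x,y) [ 3.3 -0.7]
scene z 61.9 c 568.6 -50.6 s [89.  96.7] dyaw 0.79 rel p3 (board x,y) [  -1.1 -106.2]
scene z 57.3 c 565.2 -156.0 s [88.4 91.3] dyaw 0.03 rel p3 (board x,y) [   0.4 -211.8]
scene slopes [-0.118  0.002] z0 61.9 783
```

apply_moves(
  increments=[
    {"gripper": 57, "delta_pos": [0, 0, 0.6], "dr": [0, 0, 0]},
    {"gripper": 57, "delta_pos": [0, 0, 0.6], "dr": [0, 0, 0]},
    {"gripper": 57, "delta_pos": [0, 0, 0.6], "dr": [0, 0, 0]},
    {"gripper": 57, "delta_pos": [0, 0, 0.4], "dr": [0, 0, 0]},
    {"gripper": 57, "delta_pos": [0, 0, 0.4], "dr": [0, 0, 0]},
  ],
)

```text
t: 21.78
ee_pos: [511.6, -49.7, 33.6]
orientation: [0.036, 1.571, -0.036]
ft_force: [-1.8, 0.0, -0.5]
width: 50.1
```

apply_moves(
  increments=[
    {"gripper": 57, "delta_pos": [0, 0, 0.3], "dr": [0, 0, 0]},
    {"gripper": 57, "delta_pos": [0, 0, 0.3], "dr": [0, 0, 0]},
    {"gripper": 57, "delta_pos": [0, 0, 0.2], "dr": [0, 0, 0]},
    {"gripper": 57, "delta_pos": [0, 0, 0.1], "dr": [0, 0, 0]},
    {"gripper": 57, "delta_pos": [0, 0, 0], "dr": [0, 0, 0]},
  ],
)

```text
t: 22.2
ee_pos: [518.5, -49.9, 33.3]
orientation: [0.036, 1.573, -0.036]
ft_force: [-4.3, 0.6, 1.3]
width: 49.7
```

apply_moves(
  increments=[
    {"gripper": 57, "delta_pos": [0, 0, -0.3], "dr": [0, 0, 0]},
    {"gripper": 57, "delta_pos": [0, 0, -0.7], "dr": [0, 0, 0]},
    {"gripper": 57, "delta_pos": [0, 0, -1.0], "dr": [0, 0, 0]},
    {"gripper": 57, "delta_pos": [0, 0, -1.0], "dr": [0, 0, 0]},
    {"gripper": 57, "delta_pos": [0, 0, 0], "dr": [0, 0, 0]},
  ],
)

```text
t: 22.62
ee_pos: [487.1, -48.5, 33.5]
orientation: [0.036, 1.573, -0.036]
ft_force: [-0.5, -0.1, -0.4]
width: 50.0
```

```bash
python3 lids.py scene; python3 tilt.py "[0,-106]"
```

```text
[487.1 -48.5  33.5] [-0.5 -0.1 -0.4]
scene z 57.5 c 584.6 266.6 s [88.4 93.7] dyaw -0.81 rel p3 (board x,y) [ -0.  211.3]
scene z 57.5 c 579.6 160.6 s [87.9 92.9] dyaw 0.92 rel p3 (board x,y) [-1.000e-01  1.052e+02]
scene z 57.3 c 577.7 54.6 s [87.7 92.4] dyaw -0.10 rel p3 (board x,y) [ 3.  -0.7]
scene z 57.3 c 572.4 -50.8 s [88.4 92.8] dyaw -0.02 rel p3 (board x,y) [   2.7 -106.2]
scene z 57.3 c 565.9 -156.1 s [88.3 92.7] dyaw -0.13 rel p3 (board x,y) [   1.2 -211.8]
scene slopes [ 0.003 -0.002] z0 57.5 732
```

Both are seated. Raise the arm clear and do a final check.

apply_moves(
  increments=[
    {"gripper": 57, "delta_pos": [-2.5, 0, 0], "dr": [0, 0, 0]},
    {"gripper": 57, "delta_pos": [-2.5, 0, 0], "dr": [0, 0, 0]},
    {"gripper": 57, "delta_pos": [-2.5, 0, 0], "dr": [0, 0, 0]},
    {"gripper": 57, "delta_pos": [-2.0, 0, -2.5], "dr": [0, 0, 0]},
    {"gripper": 57, "delta_pos": [-2.0, 0, -2.5], "dr": [0, 0, 0]},
  ],
)

```text
t: 23.18
ee_pos: [441.2, -46.6, 150.0]
orientation: [0.036, 1.568, -0.036]
ft_force: [-0.0, 0.9, 0.3]
width: 50.1
```

apply_moves(
  increments=[
    {"gripper": 57, "delta_pos": [-1, 0, -2.0], "dr": [0, 0, 0]},
    {"gripper": 57, "delta_pos": [-1, 0, -2.0], "dr": [0, 0, 0]},
    {"gripper": 57, "delta_pos": [0, 0, 0], "dr": [0, 0, 0]},
    {"gripper": 57, "delta_pos": [0, 0, 0], "dr": [0, 0, 0]},
    {"gripper": 57, "delta_pos": [0, 0, 0], "dr": [0, 0, 0]},
  ],
)

```text
t: 23.6
ee_pos: [401.4, -44.8, 168.9]
orientation: [0.036, 1.569, -0.036]
ft_force: [1.0, -0.3, -0.3]
width: 50.1
```

```bash
python3 lids.py top scene; python3 tilt.py "[0,-106]";python3 tilt.py "[0,0]"; python3 -c "
from h import *
d=shot('scene','c4.png')"
```

```text
[401.4 -44.8 168.9] [ 1.  -0.3 -0.3]
top z 57.2 c 580.9 265.2 s [85.3 90.3] dyaw -1.01 rel p3 (board x,y) [ -0.5 212.4]
top z 57.1 c 576.5 158.6 s [87.  90.2] dyaw 0.84 rel p3 (board x,y) [ -0.  105.8]
top z 57.2 c 574.2 52.6 s [87.2 89.3] dyaw -0.17 rel p3 (board x,y) [ 2.7 -0.3]
top z 57.1 c 581.9 -54.3 s [87.8 61.3] dyaw -3.13 rel p3 (board x,y) [  15.4 -106.7]
top z 57.3 c 563.7 -158.5 s [88.4 87.8] dyaw -0.04 rel p3 (board x,y) [   2.2 -211.6]
scene z 57.5 c 583.9 266.8 s [88.1 92.4] dyaw -0.81 rel p3 (board x,y) [ -0.7 211.5]
scene z 57.4 c 579.0 160.6 s [87.9 91.8] dyaw 0.92 rel p3 (board x,y) [ -0.7 105.2]
scene z 57.4 c 578.5 54.6 s [87.7 94.1] dyaw -0.10 rel p3 (board x,y) [ 3.9 -0.7]
scene z 57.3 c 572.6 -50.9 s [88.1 93.2] dyaw 0.03 rel p3 (board x,y) [   2.9 -106.4]
scene z 57.2 c 565.6 -156.1 s [88.3 92.2] dyaw -0.13 rel p3 (board x,y) [   0.9 -211.8]
scene slopes [ 0.004 -0.004] z0 57.4 737
top slopes [ 0.002 -0.011] z0 57.2 595
scene slopes [-0.003  0.004] z0 57.7 744
top slopes [-0.     0.008] z0 57.2 845
```

View pics/c4.png

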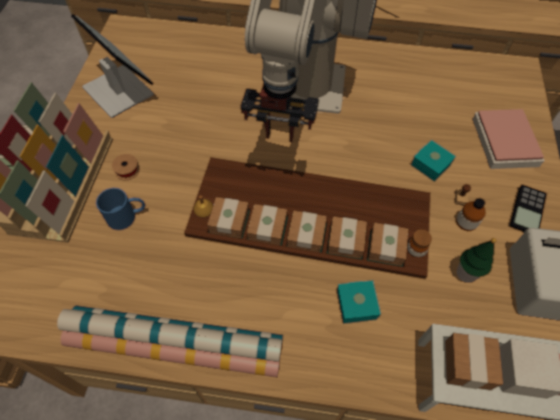

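All five boxes sit in a row, at pixels (228,214), (267,222), (306,231), (348,236) and (390,243), and the bystanders are where they were. Handing in.

```bash
python3 -c "
from workcell import ctrl
print(ctrl.close_job())"
```

```text
the job is handed in; nothing more can be done
None
```

Both spares are in the empty pockets, so every pocket now holds a box. I pushed each one along the strip and then across it with the half-open fingers: the left one into pocket 3, the right one into pocket 2. The job was handed in at about t = 24 s of the 72 s.

- **Hang-ups:** Each box tilted as it tipped over the rim, to about 0.23 rad and 0.21 rad, and its rear edge hung on the fingers. I pulled the fingers back, pushed again low down, and pulled back once more; then each box dropped in.
- **New boxes:** Both lids stand at z ≈ 57 mm, about 10 mm below their height on the strip and level with the seated boxes. Their slope is no more than about 0.01 rad. They sit about 3 to 4 mm past my estimated pocket centres in x and under 1 mm off in y, inside the 8 mm limit.
- **Other boxes and bystanders:** The three boxes already in pockets measured within about 1–2 mm of where they started. The bystanders look unmoved in the last picture, but I did not measure them. The arm was raised clear of everything.
- **Disagreements:** The two cameras differed by about 3 mm in x, so I measured each view against its own pocket reference. The last top view of pocket 2 was partly hidden by the arm, so its x reading there (15 mm) is not valid. The scene view gave 2.9 mm.

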